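Set the bottle stop of a hand labeller by its thumbwheel

TASK

The next bottles are a shorter size, so close up the bottle stop on the hand-cranked labelling machine: with a fingertip on the knurled thumbwheel, roll it until the stop's red pointer stands at the middle of the green gauge mark on the scale, then take the finger away. Move the stop only by rolling the wheel, not by pushing on the stop itself, leave the green mark where it is set, and leave the bottles, the jar lid and the mug where they stand.

Things in the scene. Friction and masses are not known exactly. Their poses are not given: they have to be found in the camera images.
- labeller: grey steel bottle labeller, fixed, 310 (x) x 272 (y) x 124 mm high. Origin: centre of its footprint on the table; x from the front console to the roll of labels at the back, y along rollers and scale, z up. Console: grey box, x -135 to -85 mm, top 75 mm high, with the white scale (5 mm ticks) on top at y -127 to -2 and the thumbwheel at y +50. Rollers' tops 84 mm high; the crank reaches to y -206
- thumbwheel: knurled dark steel wheel, radius 32, 22 mm wide, axis along labeller x; origin mid-axis, 50 mm above the table; it turns. Top 7 mm stands out of the console (about 40 mm long in y) between black lips 3 mm high. Light friction (0.03 N m, 1 N at the rim); stays where left. Rolled by a fingertip pressed lightly (3 to 15 N) on top and dragged along labeller y, in strokes of up to about 25 mm
- wheel_crest (a point): the topmost point of the thumbwheel, at its mid width, 82 mm above the table; fixed in the machine, axes as labeller's
- stop: bottle stop: black carriage (24 x 36 x 72 mm) on guide rods behind the console, with arm, white pad and red pointer; highest part 126 mm above the table. Slides 45 mm along labeller y, geared to the wheel: dragging the wheel's top 32 mm towards +y moves it 10 mm towards +y (closing, towards the fixed white pad at the +y end); and back. Origin under the carriage, 16 mm up; axes as labeller's
- pointer (a point): tip of the red pointer (3 mm wide in y, 43 mm long in x) on the stop, 80 mm above the table. It starts 8 to 40 mm short of the gauge mark, on its -y side
- mark_clip: the green gauge-mark clip on the front edge of the scale, 6 mm wide in y, 18 mm long in x, top 80 mm above the table; it is stiff to slide along y and stays where it has been set. Origin at the underside of its top plate, axes as labeller's
- gauge_mark (a point): centre line of the green gauge mark at the edge that faces the pointer, 80 mm above the table, axes as labeller's. Pointer and mark agree when they have the same y along the labeller's axes (the pointer's tip stays about 2 mm behind in x)
- bottle_a: upright green glass bottle with yellow cap and paper label, radius 30 mm, 165 mm tall, loose; origin under its middle
- bottle_b: upright amber glass bottle with red cap, radius 30 mm, 165 mm tall, loose; origin under its middle
- jar_lid: brass-coloured jar lid, radius 33 mm, 14 mm high, lying on the table in front of the machine, loose; origin under its middle
- mug: white mug, rim radius 38 mm, 85 mm high, loose; origin under its middle

How it is judged (in metres and radians):
On the way, in this order (a step that is already met when the one before it is completed fails the run):
1. a fingertip bears on the thumbwheel (contact force between the fingers and thumbwheel above 0.5 N), for 0.1 s.
2. the red pointer stands at the green mark, within 3 mm (y of pointer in the frame of gauge_mark between -0.003 and 0.003 m), for 0.2 s.
At the end, for the whole second after the job is handed in: The red pointer's centre line stands within 3 mm of the centre line of the green gauge mark (half the mark's width) along the scale and the stop is at rest; the green mark has not been shifted by 2 mm or more, and the bottles, the jar lid and the mug stand within 10 mm of where they began (all of step 2 and linear speed of stop below 0.003 m/s and distance of gauge_mark from where it was at the start of the episode below 0.002 m and distance of each of bottle_a, bottle_b, jar_lid, mug from where it was at the start of the episode below 0.01 m); the robot touches nothing.
It fails at once if the stop is pushed directly by the robot (more than 1 N) (contact force between any of the fingers, the arm and stop above 1 N).
It fails at once if the green mark is shifted (2 mm or more) (distance of gauge_mark from where it was at the start of the episode above 0.002 m).
It fails at once if a bottle, the jar lid or the mug is lifted, tipped or shifted (10 mm or more, or 0.2 rad) (distance of any of bottle_a, bottle_b, jar_lid, mug from where it was at the start of the episode above 0.01 m or angle between any of bottle_a, bottle_b, jar_lid, mug's own z axis and vertical above 0.2 rad).
It also fails if it takes over 72 s, if anything falls off the work surface, if the arm or the gripper's body presses on something with over 40 N, if the wrist force passes 120 N, or if a joint passes its speed limit or range.

ROBOT

A 6-joint arm with a two-finger parallel gripper is mounted at the origin on the work surface. World frame = base frame: x ahead of the robot, y to its left, z up, the work surface at z = 0. Lengths are in mm, angles in rad, forces in N, time in s.
With the tool pointing down it reaches from about 350 to 975 mm from the base axis. Payload 7.1 kg.
Tool frame: the origin (TCP) lies midway between the tips of the shut fingers; the grasp point (between the pads) lies 19 mm behind it (ctrl.grasp_offset is the distance from the TCP to the grasp point, in mm); z points along the fingers, y is the line along which they close (so a half turn about z gives the same grasp; the last joint's range is limited). The gripper opens to 88 mm and grips with 3 to 60 N. Pads are 20 mm wide; open, the fingers measure 115 mm over their backs; the gripper's body (75 mm by 178 mm) begins 61 mm behind the grasp point.
Start: joints at [1.097, 0.423, 1.63, -0, 1.089, -0.019], TCP at [274.519, 561.466, 222.675] pointing down, gripper open.
Joint ranges: [-3, 3], [-0.9, 2.11], [0.09, 2.58], [-1.31, 4.45], [0.11, 2.69], [-2.54, 2.54]. Speed limits (rad/s): [2.39, 2.39, 3.01, 3.14, 3.14, 3.14].

INTERFACE

Orientations are given as a rotation vector (axis times angle).
In Python, from workcell import sensors, viewer, ctrl gives the robot as it stands. The module is installed in compiled form; this text tells all that it offers.
- The arm moves only by the shell command python3 -m handwheel 'ROWS'. ROWS is JSON, a list of rows, each a list of 7 numbers: the shift along the tool's x, y, z in mm, then the turn, a rotation vector about the tool's x, y, z in rad, then the closure, from 0 (fully open) to 1 (shut). In form: [[x, y, z, rx, ry, rz, jaw], ...]. A call has 1 to 10 rows; each row shifts and turns the commanded pose from where the row before left it, along the tool's axes as they then stand; what a row does not reach is not made up. A row lasts 1/8 s, in which the tool goes at most 62.5 mm and 10.7 degrees, less where a joint would pass 70% of its speed; a pose out of reach is approached as far as the arm can. A call is refused whole if a number of a shift passes 62.5 or a number of a turn 0.188, either way. A call with a gripper value outside its range is refused whole. The fingers move at their own pace and stop on an object; the grip force is fixed at half the most. Time passes only in rows, so rows that do not move let the fingers close. It gives the time, the measured TCP pose, the force, the opening and the grip force at its end, in the units of the state.
- sensors.get_obs(): the state, without advancing time (a new reading comes with each control period).
- viewer.get_image(name): name is "scene" or "side" or "wrist"; returns a dict with "frame" (400x640x3 uint8, blue, green, red), "fov_y" (degrees; the focal length in pixels is half the picture's height over the tangent of half this angle, whatever the lens; pixels are square), "cx", "cy" (the principal point, pixels), "R" (3x3) and "t" (3): a world point X has camera coordinates R X + t. Camera axes: x right, y down, z forward; pixel columns grow to the right and rows downward; lengths in mm; the calibration is good to about 2 mm. A picture is of the moment at which its call begins. There is no depth.
- ctrl.close_job(): hands the job in; it is judged then, once.
The state is a dict: "t": time; "qpos": joint angles; "qvel": joint speeds; "joint_torque": joint torques, N m; "ee_pos": TCP position; "orientation": TCP orientation; "ft_force": force on the tool from outside, world axes, zero at the start; "moment": the same for the moment, N m; "width": finger opening in mm; "grasp_force": force on a finger pad.
Only numpy, scipy, OpenCV 4.12 (cv2) and the standard library are available. Lean on these libraries where they do the work, as an engineer would, in place of code of your own. Each camera call takes 0.05 s, during which the arm holds its last target. There are 200 camera calls.

## Working session

There is one attempt and no reset: what is moved stays moved. The work goes in short steps, Python scripts to look and compute and a shell command to move; the robot and the scene stay as the last step left them, time stands still between calls to the robot, and variables do not carry over. Pictures are saved under pics/ and viewed, at most 10 in all, crops included, and the job is handed in when it is done.

```bash
mkdir -p pics; cat > h.py <<'E'
import numpy as np, cv2
from workcell import sensors, viewer, ctrl
from scipy.spatial.transform import Rotation as Ro
def snap(n,f):
    im=viewer.get_image(n); cv2.imwrite(f'pics/{f}.png',im['frame']); np.savez(f'pics/{f}.npz',**{k:v for k,v in im.items()}); return im
def ray(im,u,v,z):
    f=200/np.tan(np.radians(float(im['fov_y']))/2); R=np.array(im['R']);t=np.array(im['t'])
    d=R.T@np.array([(u-im['cx'])/f,(v-im['cy'])/f,1]); c=-R.T@t
    return c+d*(z-c[2])/d[2]
def proj(im,X):
    f=200/np.tan(np.radians(float(im['fov_y']))/2); p=np.array(im['R'])@X+np.array(im['t'])
    return p[:2]/p[2]*f+[float(im['cx']),float(im['cy'])]
E
python3 - <<'E'
from h import *
o=sensors.get_obs(); print(o)
for n in('scene','side','wrist'): im=snap(n,n+'0'); print(n,-np.array(im['R']).T@im['t'],im['fov_y'],im['frame'].shape)
E
```

```text
{'t': 0.0, 'qpos': array([ 1.09699789e+00,  4.23814080e-01,  1.63069201e+00,  5.65499998e-06,
        1.08860106e+00, -1.90060261e-02]), 'qvel': array([ 0.00203731, -0.00137986, -0.00063858,  0.00128462,  0.00028171,
        0.00050733]), 'joint_torque': array([ 1.19560078e-03, -5.44622254e+01, -2.73675799e+01,  6.44411612e-02,
        2.27821106e-02, -1.20348632e-04]), 'ee_pos': array([274.27132026, 560.98323391, 221.91761919]), 'orientation': array([-7.08164895e-01, -3.06035131e+00,  2.30491325e-03]), 'ft_force': array([ 1.01026518,  0.21005635, -0.77775266]), 'moment': array([0.05203543, 0.00451971, 0.02926443]), 'grasp_force': 0.0, 'width': 87.47620641842812}
scene [1180.2747339   509.93390051  656.14578393] 52.351804076178155 (400, 640, 3)
side [ 230.82119588 -555.01754503  681.3600883 ] 52.05863818375219 (400, 640, 3)
wrist [212.32397862 589.51655443 384.02312324] 61.88013930204734 (400, 640, 3)
```

View pics/scene0.png

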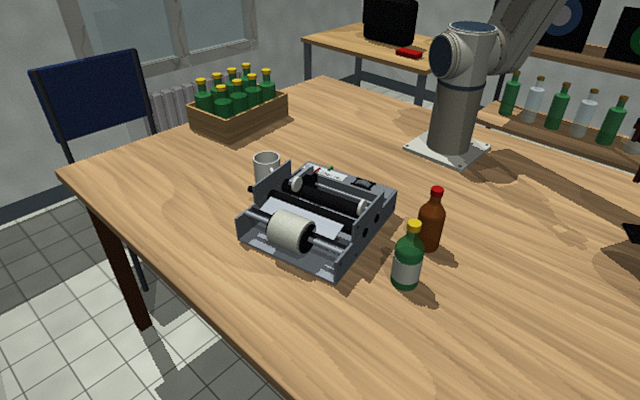

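View pics/side0.png

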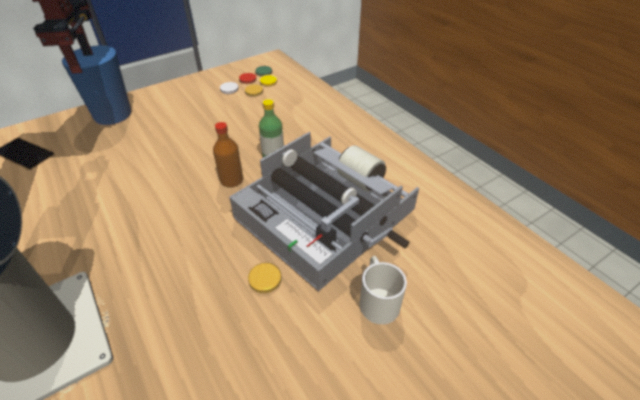

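View pics/wrist0.png

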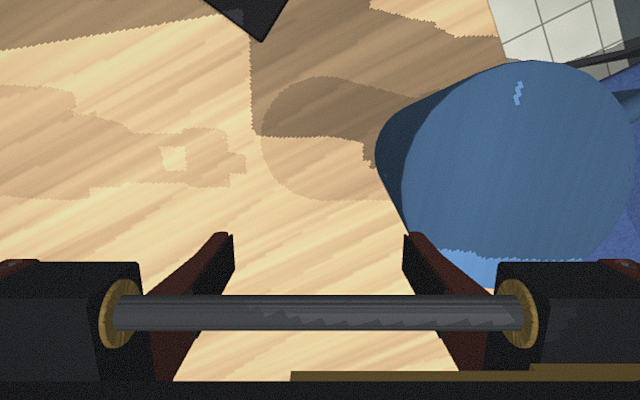

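The side view shows the machine: console corners near (232,203) and (320,283), the green mark near (292,244), the red pointer near (316,240) and the wheel near (263,210). The jar lid is at (265,277) and the mug at (382,292). I'll enlarge it to measure.

```bash
python3 - <<'E'
import cv2
a=cv2.imread('pics/side0.png')[130:290,220:420]
cv2.imwrite('pics/c1.png',cv2.resize(a,None,fx=3.7,fy=3.7,interpolation=cv2.INTER_CUBIC))
E
```

```text
(no output)
```

View pics/c1.png

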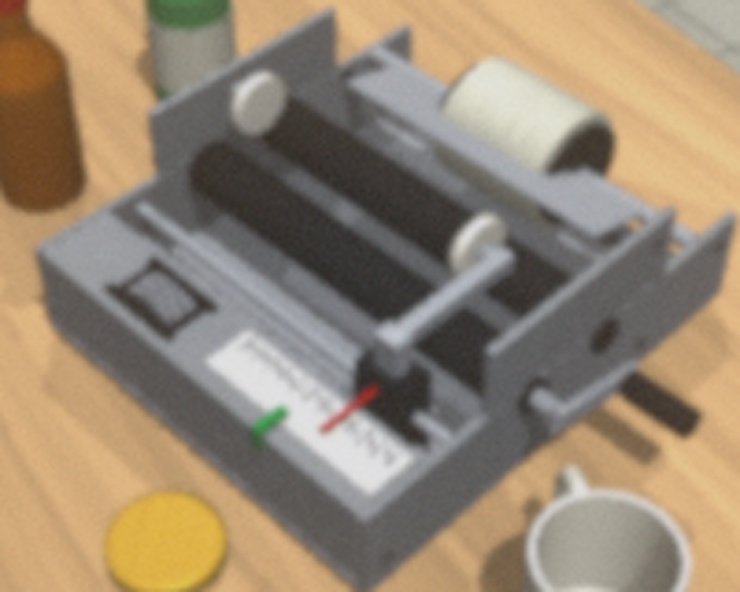

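The enlarged crop shows the wheel centre at crop (163,297), the mark's rear end at (283,412) and the pointer tip at (325,430). The console's front corners are at (38,252) and (365,517).

```bash
python3 - <<'E'
from h import *
im=dict(np.load('pics/side0.npz'))
g=lambda u,v,z: ray(im,220+u/3.7,130+v/3.7,z)
P={k:g(*a) for k,a in dict(cl=(38,252,75),cr=(365,517,75),wheel=(163,296,81),mark=(283,412,80),ptr=(325,431,80),s1=(237,331,75),s2=(205,362,75),s3=(412,460,75),s4=(372,497,75),lid=(167,537,14)).items()}
for k,p in P.items(): print(k,p.round(1))
ey=P['cl']-P['cr']; print('len',np.linalg.norm(ey)); ey/=np.linalg.norm(ey); ang=np.arctan2(ey[1],ey[0])-np.pi/2; print('yaw',ang)
ex=np.array([ey[1],-ey[0],0]); 
# origin from corners
o=(P['cl']+P['cr'])/2+135*ex; print('origin',o, 'wheel pred',o-110*ex+50*ey)
for k,p in P.items(): d=p-o; print(k,'lab',(d@ex).round(1),(d@ey).round(1))
ob=sensors.get_obs(); print(Ro.from_rotvec(ob['orientation']).as_matrix().round(3))
im=dict(np.load('pics/wrist0.npz'));print(im['R'],im['t'])
E
```

```text
cl [419.3  67.8  75. ]
cr [ 472.4 -190.5   75. ]
wheel [459.9  -9.1  81. ]
mark [ 471.9 -115.9   80. ]
ptr [ 483.  -138.4   80. ]
s1 [483.  -49.7  75. ]
s2 [457.4 -59.6  75. ]
s3 [ 511.2 -174.9   75. ]
s4 [ 481.9 -182.5   75. ]
lid [ 402.6 -106.1   14. ]
len 263.6808327841188
yaw 0.20265400914416998
origin [578.07445018 -34.19302568  75.        ] wheel pred [460.26201927  -7.35590356  75.        ]
cl lab -135.0 131.8
cr lab -135.0 -131.8
wheel lab -110.7 48.3
mark lab -120.5 -58.6
ptr lab -114.1 -82.9
s1 lab -96.3 3.9
s2 lab -123.3 -0.6
s3 lab -93.8 -124.4
s4 lab -124.1 -125.9
lid lab -186.3 -35.1
[[-0.898  0.439 -0.001]
 [ 0.439  0.898 -0.001]
 [ 0.    -0.001 -1.   ]]
[[ 0.43919018  0.89839355 -0.0010079 ]
 [ 0.87010196 -0.42507965  0.24945915]
 [ 0.22368405 -0.11043698 -0.9683848 ]] [-622.48142088  -29.95010315  389.49309494]
```

```bash
python3 - <<'E'
from h import *
im=dict(np.load('pics/side0.npz'))
a=.2027; ey=np.array([-np.sin(a),np.cos(a),0]); ex=np.array([np.cos(a),np.sin(a),0]); w=np.array([460,-8,0.])
for n,u,v,z in [('b_cap',222,127,165),('b_base',231,180,0),('a_cap',268,103,165),('mug rim',383,281,85)]:
    p=ray(im,u,v,z); print(n,p.round(),'from wheel lab',((p-w)@ex).round(),((p-w)@ey).round())
E
```

```text
b_cap [472. 192. 165.] from wheel lab 52.0 194.0
b_base [472. 203.   0.] from wheel lab 54.0 205.0
a_cap [605. 223. 165.] from wheel lab 188.0 197.0
mug rim [ 547. -278.   85.] from wheel lab 31.0 -282.0
```

```bash
python3 -m handwheel '[[-41,-43,0,0,0,0,1],[-41,-43,0,0,0,0,1],[-41,-43,0,0,0,0,1],[-41,-43,0,0,0,0,1],[-41,-43,0,0,0,0,1],[-41,-43,0,0,0,0,1],[-41,-43,0,0,0,0,1],[-41,-43,0,0,0,0,1],[-41,-43,0,0,0,0,1],[-41,-43,0,0,0,0,1]]'; python3 -m handwheel '[[0,0,0,0,0,-0.164,1],[0,0,0,0,0,-0.164,1],[0,0,0,0,0,-0.164,1],[0,0,0,0,0,-0.164,1],[0,0,0,0,0,0,1],[0,0,0,0,0,0,1]]'
python3 - <<'E'
from h import *
o=sensors.get_obs();print(o['t'],o['ee_pos'],Ro.from_rotvec(o['orientation']).as_matrix().round(3),o['width'],o['qpos'],o['ft_force'])
im=snap('wrist','w1')
print(proj(im,np.array([460,-8,82.])),proj(im,np.array([471.9,-115.9,80])),proj(im,np.array([483,-138.4,80])))
E
```

```text
t: 1.4
ee_pos: [454.2, -6.9, 222.8]
orientation: [0.708, 3.06, 0.0]
ft_force: [0.3, 1.2, 0.2]
width: 0.2
grasp_force: 0.0
t: 2.15
ee_pos: [453.9, -4.9, 222.6]
orientation: [0.311, -3.126, -0.0]
ft_force: [-0.1, -0.6, 1.0]
width: 0.3
grasp_force: 0.0
2.15 [453.87765976  -4.90457633 222.62310997] [[-0.98  -0.197 -0.   ]
 [-0.197  0.98  -0.   ]
 [ 0.     0.    -1.   ]] 0.27747221707616687 [-3.70209134e-02  1.69370295e-01  1.99420388e+00 -8.13009994e-06
  9.78161765e-01 -1.80592573e+00] [-0.05934883 -0.6401644   0.99825632]
[314.66157153 199.67692902] [198.73064077 189.20502032] [173.481065   195.94366402]
```

View pics/w1.png

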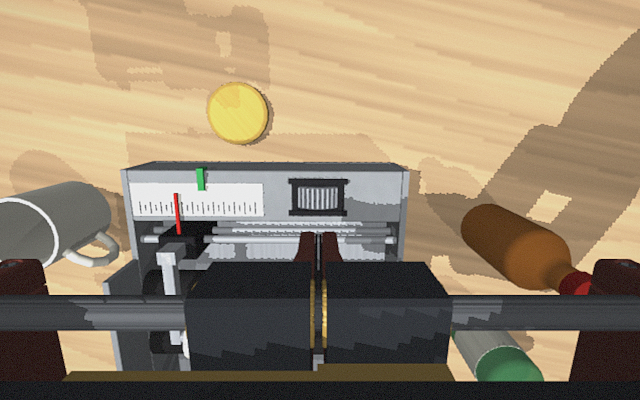

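The wrist view shows the wheel at (317,197), the mark's rear end at (201,190) and the pointer tip at (177,194). These agree with the projected estimates. The shut fingertips are about 14 mm thick.

```bash
cat >> h.py <<'E'
def pm(im):
    b,g,r=[im['frame'][...,i].astype(int) for i in range(3)]
    out=[]
    for m in ((g>1.5*r)&(g>1.5*b)&(g>70),(r>2.5*g)&(r>2.5*b)&(r>110)):
        m=m.copy(); m[:140]=0; m[260:]=0; m[:,:60]=0; m[:,300:]=0
        n,l,s,c=cv2.connectedComponentsWithStats(m.astype(np.uint8)); k=1+s[1:,4].argmax(); out.append((s[k],c[k]))
    (sg,cg),(sr,cr)=out
    yy,xx=[None]*2
    return out
E
python3 - <<'E'
from h import *
im=dict(np.load('pics/w1.npz'))
for s,c in pm(im): print(s,c)
W=ray(im,317,197,82); M=ray(im,201,190,80); P=ray(im,177.5,194,80)
A=ray(im,122,165,75);B=ray(im,406,170,75)
d=B-A; a=np.arctan2(d[1],d[0])-np.pi/2; ey=d/np.linalg.norm(d); ex=np.array([ey[1],-ey[0],0]);print(W,M,P,a,np.linalg.norm(d),'gap',(M-P)@ey,'M-W',(M-W)@ey)
o=sensors.get_obs();D=W-o['ee_pos'];R=Ro.from_rotvec(o['orientation']).as_matrix();print('tool shift',R.T@D, 'ey in tool',R.T@ey)
E
```

```text
[196 167  10  23 156] [200.28846154 178.1474359 ]
[174 193   7  41 137] [176.91970803 214.64233577]
[457.04959618  -6.36233413  82.        ] [ 472.23972894 -113.74067597   80.        ] [ 480.38790748 -134.88181433   80.        ] 0.18042230280234284 264.71841424621397 gap 22.260125612393033 M-W -108.36117058197664
tool shift [ -2.83234866  -2.0596109  140.63108379] ey in tool [-1.83081288e-02  9.99832392e-01  1.46363428e-05]
```

```bash
python3 -m handwheel '[[-4,-14,40,0,0,0,1],[0,0,50,0,0,0,1],[0,0,35,0,0,0,1],[0,0,0,0,0,0,1],[0,0,0,0,0,0,1]]'; python3 -m handwheel '[[0,0,5,0,0,0,1],[0,0,5,0,0,0,1],[0,0,2,0,0,0,1],[0,0,1,0,0,0,1],[0,0,0,0,0,0,1]]'; python3 -m handwheel '[[0,0,1,0,0,0,1],[0,0,0,0,0,0,1]]'
```

```text
t: 2.82
ee_pos: [461.4, -17.9, 98.6]
orientation: [-0.314, 3.125, -0.0]
ft_force: [-0.3, -0.5, 0.1]
width: 0.3
grasp_force: 0.0
t: 3.45
ee_pos: [460.7, -17.9, 84.7]
orientation: [0.315, -3.126, -0.0]
ft_force: [-0.6, -0.2, 0.4]
width: 0.4
grasp_force: 0.0
t: 3.7
ee_pos: [460.6, -17.8, 83.6]
orientation: [0.315, -3.126, -0.0]
ft_force: [0.7, 0.0, -0.2]
width: 0.6
grasp_force: 0.0
```

```bash
for i in 1; do :; done; python3 -m handwheel '[[0,0,1,0,0,0,1],[0,0,0,0,0,0,1]]'; python3 -m handwheel '[[0,0,1,0,0,0,1],[0,0,0,0,0,0,1]]'
```

```text
t: 3.95
ee_pos: [460.6, -17.9, 82.6]
orientation: [0.315, -3.126, 0.0]
ft_force: [0.3, 0.3, -0.1]
width: 0.3
grasp_force: 0.0
t: 4.2
ee_pos: [460.6, -17.8, 81.6]
orientation: [0.315, -3.126, -0.0]
ft_force: [0.9, 0.5, -0.4]
width: 0.7
grasp_force: 0.0
```

```bash
python3 -m handwheel '[[0,0,0.5,0,0,0,1],[0,0,0,0,0,0,1]]'|grep -E "pos|force: \["; python3 -m handwheel '[[0,0,0.5,0,0,0,1],[0,0,0,0,0,0,1]]'|grep -E "pos|force: \["; python3 -m handwheel '[[0,0,0.5,0,0,0,1],[0,0,0,0,0,0,1]]'|grep -E "pos|force: \["
```

```text
ee_pos: [460.7, -17.8, 81.2]
ft_force: [-0.7, 0.3, 1.6]
ee_pos: [460.8, -18.0, 81.0]
ft_force: [-2.0, -0.8, 6.0]
ee_pos: [460.9, -18.2, 80.9]
ft_force: [-2.5, -2.2, 10.7]
```

```bash
python3 -m handwheel '[[0,3,-0.2,0,0,0,1],[0,3,-0.1,0,0,0,1],[0,3,0,0,0,0,1]]'|grep -E "t:|pos|force: \["; python3 -m handwheel '[[0,3,0,0,0,0,1],[0,3,0,0,0,0,1],[0,3,0,0,0,0,1],[0,0,0,0,0,0,1]]'|grep -E "t:|pos|force: \["
python3 - <<'E'
from h import *
im=snap('wrist','w2')
for s,c in pm(im): print(s,c)
E
```

```text
t: 5.32
ee_pos: [459.5, -9.5, 81.6]
ft_force: [-5.2, -4.6, 21.4]
t: 5.82
ee_pos: [457.7, -0.1, 81.8]
ft_force: [-4.0, 0.4, 18.9]
[ 88 194  25  44 510] [ 97.85686275 215.89803922]
[ 62 243   8  17  95] [ 65.68421053 250.86315789]
```

```bash
python3 - <<'E'
import cv2
a=cv2.imread('pics/w2.png')[140:300,0:400]
cv2.imwrite('pics/c2.png',cv2.resize(a,None,fx=2,fy=2))
E
```

```text
(no output)
```

View pics/c2.png

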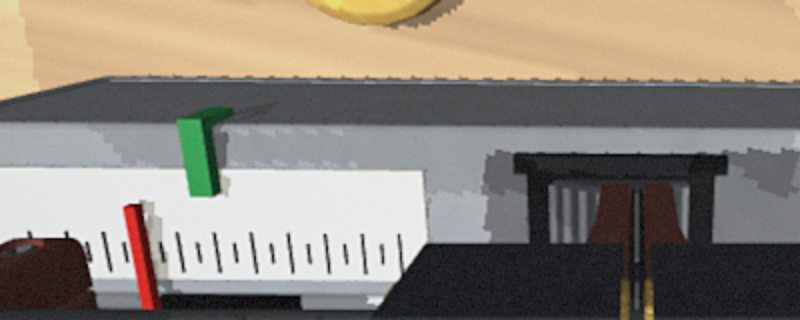

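The view shows the mark's rear end at full-image pixel (101.5,238) and the pointer tip at (66.5,243). The fingertip is in the wheel slot.

```bash
cat >> h.py <<'E'
def gap(im):
    """mark rear end and pointer tip by colour; gap along labeller y, mm"""
    b,g,r=[im['frame'][...,i].astype(int) for i in range(3)]
    res=[]
    for m,low in (((g>1.5*r)&(g>1.5*b)&(g>70),True),((r>2.5*g)&(r>2.5*b)&(r>110),False)):
        m=m.copy(); m[:100]=0; m[262:]=0; m[:,400:]=0
        n,l,s,c=cv2.connectedComponentsWithStats(m.astype(np.uint8)); 
        k=1+s[1:,4].argmax(); y,x=np.where(l==k)
        e=y.max()-1 if low else y.min()+1
        res.append((x[abs(y-e)<=1].mean(),float(e+1 if low else e-1)))
    M,P=[ray(im,u,v,80) for u,v in res]; a=.19
    return res,(M-P)@[-np.sin(a),np.cos(a),0]
E
python3 - <<'E'
from h import *
for n in('w1','w2'): print(gap(dict(np.load(f'pics/{n}.npz'))))
print(gap(snap('wrist','w3')))
im=dict(np.load('pics/w2.npz'));d=ray(im,101.5,238,80)-ray(im,66.5,243,80);print(d@[-np.sin(.19),np.cos(.19),0])
E
```

```text
([(np.float64(201.0), 189.0), (np.float64(175.125), 193.0)], np.float64(24.503454851781964))
([(np.float64(100.5), 237.0), (np.float64(64.3529411764706), 243.0)], np.float64(19.418410357814658))
([(np.float64(100.5), 237.0), (np.float64(64.5), 243.0)], np.float64(19.339691871374868))
18.73200592172394
```

```bash
python3 -m handwheel '[[0,3,-0.5,0,0,0,1],[0,3,-0.2,0,0,0,1],[0,0,0,0,0,0,1]]'|grep -E "t:|pos|force: \["; python3 -m handwheel '[[0,0,-8,0,0,0,1],[0,-12,0,0,0,0,1],[0,-11,0,0,0,0,1],[0,0,0,0,0,0,1],[0,0,4,0,0,0,1],[0,0,4,0,0,0,1],[0,0,0,0,0,0,1]]'|grep -E "t:|pos|force: \["
```

```text
t: 6.3
ee_pos: [456.4, 5.8, 81.4]
ft_force: [1.2, 0.8, 4.4]
t: 7.18
ee_pos: [460.4, -17.0, 81.3]
ft_force: [-1.3, -2.9, 6.8]
```

```bash
python3 - <<'E'
from h import *
print(gap(snap('wrist','w4')))
E
```

```text
([(np.float64(133.0), 239.0), (np.float64(100.3529411764706), 245.0)], np.float64(17.471185075393045))
```

```bash
python3 -m handwheel '[[0,3,-0.2,0,0,0,1],[0,4,-0.2,0,0,0,1],[0,4,0,0,0,0,1],[0,4,0,0,0,0,1]]'|grep -E "t:|pos|force: \["; python3 -m handwheel '[[0,4,0,0,0,0,1],[0,4,0.2,0,0,0,1],[0,0,0,0,0,0,1]]'|grep -E "t:|pos|force: \["; python3 -m handwheel '[[0,0,-8,0,0,0,1],[0,-12,0,0,0,0,1],[0,-11,0,0,0,0,1],[0,0,0,0,0,0,1],[0,0,4,0,0,0,1],[0,0,4.2,0,0,0,1],[0,0,0,0,0,0,1]]'|grep -E "t:|pos|force: \["
python3 - <<'E'
from h import *
print(gap(snap('wrist','w5')))
E
```

```text
t: 7.72
ee_pos: [457.8, -2.0, 82.1]
ft_force: [-2.0, -1.4, 9.4]
t: 8.1
ee_pos: [456.1, 6.1, 81.4]
ft_force: [0.2, 2.0, 4.3]
t: 8.98
ee_pos: [460.5, -17.0, 81.3]
ft_force: [-0.8, -2.3, 6.4]
([(np.float64(133.0), 239.0), (np.float64(114.5), 245.0)], np.float64(10.082340156080496))
```

```bash
python3 -m handwheel '[[0,3,-0.2,0,0,0,1],[0,4,-0.2,0,0,0,1],[0,4,0,0,0,0,1],[0,4,0,0,0,0,1]]'|grep -E "t:|pos|force: \["; python3 -m handwheel '[[0,4,0,0,0,0,1],[0,4,0.2,0,0,0,1],[0,0,0,0,0,0,1]]'|grep -E "t:|pos|force: \["; python3 -m handwheel '[[0,0,-8,0,0,0,1],[0,-10,0,0,0,0,1],[0,-6,-10,0,0,0,1],[0,0,0,0,0,0,1]]'|grep -E "t:|pos|force: \["
python3 - <<'E'
from h import *
im=snap('wrist','w6');print(gap(im)); cv2.imwrite('pics/c6.png',cv2.resize(im['frame'][150:260,40:240],None,fx=4,fy=4,interpolation=cv2.INTER_CUBIC))
E
```

```text
t: 9.52
ee_pos: [457.8, -2.0, 82.1]
ft_force: [-2.7, -1.5, 10.8]
t: 9.9
ee_pos: [456.1, 6.1, 81.4]
ft_force: [0.3, 1.7, 4.5]
t: 10.4
ee_pos: [459.8, -10.7, 100.2]
ft_force: [-0.7, -0.3, 0.5]
([(np.float64(139.32258064516128), 226.0), (np.float64(136.0), 232.0)], np.float64(2.368720686679959))
```

View pics/c6.png

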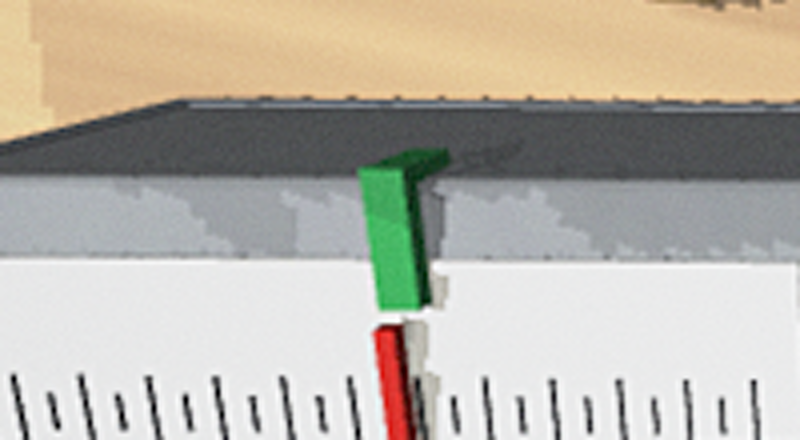

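The pointer stands about 2 mm short of the mark's centre line (crop columns 388 against 402, at 7 px/mm). One short stroke of about 6.5 mm remains.

```bash
python3 -m handwheel '[[0,0,10,0,0,0,1],[0,0,4,0,0,0,1],[0,0,3,0,0,0,1],[0,0,0.7,0,0,0,1],[0,0,0,0,0,0,1]]'|grep -E "t:|pos|force: \["; python3 -m handwheel '[[0,2,0,0,0,0,1],[0,2.5,0,0,0,0,1],[0,2,0,0,0,0,1],[0,0,0,0,0,0,1],[0,0,0,0,0,0,1]]'|grep -E "t:|pos|force: \["; python3 -m handwheel '[[0,0,-8,0,0,0,1],[0,-11,-10,0,0,0,1],[0,0,0,0,0,0,1],[0,0,0,0,0,0,1]]'|grep -E "t:|pos|force: \["
python3 - <<'E'
from h import *
im=snap('wrist','w7');print(gap(im)); cv2.imwrite('pics/c7.png',cv2.resize(im['frame'][150:260,40:240],None,fx=4,fy=4,interpolation=cv2.INTER_CUBIC))
E
```

```text
t: 11.08
ee_pos: [458.7, -10.0, 81.9]
ft_force: [-3.1, -1.6, 9.2]
t: 11.7
ee_pos: [457.5, -3.6, 82.2]
ft_force: [-4.2, -0.3, 12.5]
t: 12.2
ee_pos: [460.0, -14.7, 99.7]
ft_force: [-0.0, -0.1, -0.6]
([(np.float64(146.0), 228.0), (np.float64(146.0), 233.0)], np.float64(0.35795455483816385))
```

View pics/c7.png

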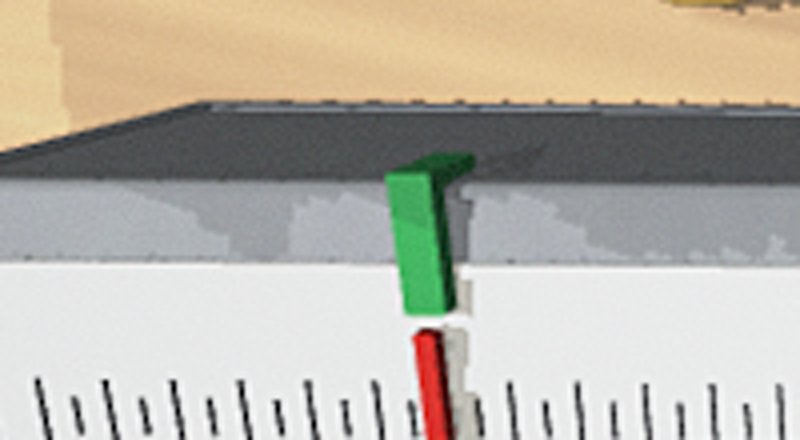

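The pointer tip (crop column 427) is in line with the mark's centre (about 427), within 0.5 mm, and the finger is clear. I'll lift away and hand in.

```bash
python3 -m handwheel '[[0,0,-40,0,0,0,1],[0,0,-40,0,0,0,1],[0,0,0,0,0,0,1],[0,0,0,0,0,0,1],[0,0,0,0,0,0,1]]'|grep -E "t:|pos"; python3 -c "
from h import *
print(gap(snap('wrist','w8'))); print(ctrl.close_job())"
```

```text
t: 12.88
ee_pos: [459.0, -14.3, 178.4]
([(np.float64(194.5), 197.0), (np.float64(194.36363636363637), 202.0)], np.float64(0.44096896029636606))
the job is handed in; nothing more can be done
None
```

The stop was closed up by rolling the thumbwheel until the red pointer stood about 0.4 mm from the green mark's centre line; the finger was lifted clear and the job handed in at about 13 s, though no verdict came back, and one stroke briefly pressed about 21 N on the wheel, above the suggested 15 N.

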